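# Snap the cover onto a machine's control box

### The job

Fit the loose grey cover back on the machine's control box: pick it up by its grip, set it level over the two snap hooks with a hook under each window, and push it straight down until both sides have clicked and it stays fully home and level by itself when you let go. How high the hooks stand differs from box to box, so feel for the clicks and the stop, and never push with more than 30 N or the hooks break. Leave the spanner, the oil can and the bearing where they are.

Things in the scene. Friction and masses are not known exactly. Their poses are not given: they have to be found in the camera images.
- cover_grip (a point): Loose grey cover, 90 g: centre of the upright block grip on it, 44 mm (own x) by 16 mm (y) by 46 mm high, grooved; pinch it across the 16 mm. z up. This point is 23 mm below the grip's top, 23 mm above the plate's top face, 29 mm above the plate's underside, 41 mm above the skirt's lower edge. The cover is the same turned half round.
- cover: The same cover, axes as cover_grip; origin at the centre of the skirt's lower edge. Plate 100 mm (x) by 64 mm (y), 6 mm thick; a skirt 12 mm deep, 3 mm wall, hangs round its edge and stands on the bench. Two windows through the plate, 14 mm (x) by 20 mm (y), centred at x = +33 and -33 mm, y = 0.
- control_box: Fixed green box 130 mm (own x) by 100 mm (y), 50 mm high, on a 160 by 120 mm foot plate; origin on the bench under its centre, z up. From its top stands a black insert 86 by 50 mm (see box_top), with a white snap hook near each end, at x = +37 and -37 mm, y = 0. The cover goes on with its long side along x, plate underside on the insert's buffers, skirt round it.
- box_top (a point): Centre of the green box's top face, 50 mm above the bench, same axes as the box. On the insert are four rubber buffers, 3 mm proud; the buffers' tops, where the plate comes to rest, were set somewhere between 14 and 42 mm above this point; the exact height is not measured. Hook tips are 18 mm above the buffers, the catches under their barbs 7 mm, so the 6 mm plate has 1 mm play when home.
- hook_a (a joint): Bend, rad, of the hook at the box's +x end: 0 upright, about 0.1 fully bent to the middle. Hook 12 mm wide (y); at its top a barb 4 mm outward, 11 mm high, sloping for the upper 9.5 mm. The window's outer edge slides down the slope and bends the hook; then the barb's tip slides through the window and springs out over the plate. Side play of the cover 1 mm in x, 4 mm in y.
- hook_b (a joint): The same for the hook at the box's -x end. Push felt (both hooks together): grows to 6 to 20 N down the slopes (about 8 mm), falls by over 3 N to 1 to 9 N while the tips slide through the windows (about 7 mm more, not home yet), dips at the click, then rises steeply, past 10 N, within 1 to 2 mm as the plate meets the buffers.
- pin (a joint): Sprung steel pin, 10 mm dia, in the middle of the insert, m: at 0 it stands 5 mm above the buffers, at 0.005 it is pressed level with them. It pushes back with 2 to 4 N, so it lifts a cover that the hooks do not hold; under a clicked-in cover it reads about 0.004.
- spanner: Bystander: steel spanner 180 mm long lying on the bench.
- oil_can: Bystander: plain metal can, 60 mm dia, 130 mm high, standing.
- bearing: Bystander: sealed steel bearing, 64 mm dia, 22 mm high, lying flat.
Not all that is in view belongs to the job. There is more than one size of the control_box; the job needs the middle-sized.

How it is judged (in metres and radians):
On the way, in this order (a step that is already met when the one before it is completed fails the run):
1. the cover is lifted clear of the bench (height (world z) of cover above 0.03 m), for 0.1 s.
2. the cover is pressed home: the pin is down, both hooks have sprung back and the cover is level over the box (value of joint pin above 0.003 m and value of joint each of hook_a, hook_b below 0.05 rad and angle between cover's own z axis and vertical below 0.04 rad and horizontal distance between cover and control_box below 0.006 m), for 0.2 s.
At the end, for the whole second after the job is handed in: The cover sits on the control box, held down by both hooks alone: pin pressed more than 3 mm, both hooks sprung back (less than 0.05 rad), cover level within 0.04 rad, within 6 mm of the box's middle and 0.12 rad of its long direction, at rest and let go (all of step 2 and angle between the x axis of cover and the x axis of control_box, either way round below 0.12 rad and linear speed of cover below 0.01 m/s); the robot touches nothing.
It fails at once if the cover pressed on the control box with more than 30 N (contact force between cover and control_box above 30 N).
It fails at once if a bystander pushed away (distance of any of spanner, oil_can, bearing from where it was at the start of the episode above 0.03 m).
It also fails if it takes over 61 s, if anything falls off the work surface, if the arm or the gripper's body presses on something with over 40 N, if the wrist force passes 120 N, or if a joint passes its speed limit or range.

### The arm

A 6-joint arm with a two-finger parallel gripper is mounted at the origin on the work surface. World frame = base frame: x ahead of the robot, y to its left, z up, the work surface at z = 0. Lengths are in m, angles in degrees, forces in N, time in s.
With the tool pointing down it reaches from about 0.4 to 0.825 m from the base axis. Payload 7 kg.
Tool frame: the origin (TCP) lies at the very end of the fingers, on their centre line; the grasp point (between the pads) lies 19 mm behind it (ctrl.pinch_z is the distance from the TCP to the grasp point, in m); z points along the fingers, x is the direction in which the jaws open and shut, and the axes are right-handed (so a half turn about z gives the same grasp; the last joint's range is limited). The gripper opens to 88 mm and grips with 3 to 60 N. Pads are 19 mm wide; open, the fingers measure 130 mm over their backs; the gripper's body (78 mm by 193 mm) begins 47 mm behind the grasp point.
Start: joints at [93.111, 20.546, 0.682, 0, -70.136, -16.507], TCP at [0.156, 0.657, 0.227] pointing down, gripper open.
Joint ranges: [-176.03, 176.03], [-82.01, 121.73], [-58.28, 71.71], [-173.87, 95.51], [-174.79, -0.11], [-173.66, 173.66]. Speed limits (degrees/s): [136.94, 136.94, 172.46, 180, 180, 180].

### API

Orientations are given as [roll, pitch, yaw] about the fixed x, y, z axes, in that order (R = Rz(yaw) Ry(pitch) Rx(roll)).
In Python, from plant import ctrl gives the robot as it stands.
- The arm moves only by the tool carry_out, never from a script. Its argument "increments" is a list of rows, each a list of 7 numbers: the turn, a rotation vector about the world's x, y, z in degrees, then the shift along the world's x, y, z in mm, then the closure, from 0 (fully open) to 1 (shut). In form: [[ax, ay, az, dx, dy, dz, grip], ...]. A call has 1 to 20 rows; each row is the pose to reach, as a shift and turn from the pose commanded when the call began; what a row does not reach only later rows make up. A row lasts 1/8 s, in which the tool goes at most 62.5 mm and 10.7 degrees, less where a joint would pass 70% of its speed; a pose out of reach is approached as far as the arm can. A call with a gripper value outside its range is refused whole. The fingers move at their own pace and stop on an object; the grip force is fixed at half the most. Time passes only in rows, so rows that repeat a pose let the fingers close. It gives the time, the measured TCP pose, the force and the opening at its end, in the units of the state.
- ctrl.get_obs(): the state, without advancing time (a new reading comes with each control period).
- ctrl.snapshot(name): name is "scene" or "top" or "wrist"; returns a dict with "pixels" (384x512x3 uint8, blue, green, red), "intrinsics" (3x3 intrinsics, pixels), "dist" ([k1, k2, p1, p2, k3] as OpenCV has them; the pictures are not rectified), "rvec" (rotation vector, rad) and "tvec" (3), from world to camera coordinates, as OpenCV has them; the wrist camera has in their place "hand_eye" (4x4, takes a point from camera to tool coordinates, whose origin is the TCP and whose axes are the tool frame's). Camera axes: x right, y down, z forward; pixel columns grow to the right and rows downward; lengths in m; the calibration is good to about 2 mm. A picture is of the moment at which its call begins: read the wrist's pose just before it. There is no depth.
- ctrl.close_job(): hands the job in, once; it reports no verdict.
Trained networks look in a picture, given as the dict that the camera call returned (one of the last four; its "shot" number tells which), for a name from the list of things; names that differ only in an ending like _2 or _b are one class to them, and where a whole thing is asked for, a point or a joint stands for the part that bears it (a point fixed in the world has none). Each returns a list of dicts, best first, with "confidence" (0 to 1); they miss things now and then, are a little off and sometimes report something else, mostly with a low value. They report only what shows in the picture. A call takes as long as a camera call. They do not tell look-alikes from the thing itself.
- ctrl.search_frame(picture, label): "centre" ([x, y, z] in m, in world coordinates, good to about 4 mm: the middle of the surface that is visible of it).
- ctrl.outline_of(picture, label): "pixels" (384x512 bool, what is visible of it).
The state is a dict: "clock": time; "joint_pos": joint angles; "qvel": joint speeds; "tau": joint torques, N m; "tool_pos": TCP position; "orientation": TCP orientation; "force": force on the tool from outside, world axes, zero at the start; "moment": the same for the moment, N m; "opening": finger opening in m.
Only numpy, scipy, OpenCV 4.12 (cv2) and the standard library are available. Lean on these libraries where they do the work, as an engineer would, in place of code of your own. Each camera call takes 0.05 s, during which the arm holds its last target. There are 200 camera calls.

## Working session

There is one attempt and no reset: what is moved stays moved. The work goes in short steps, Python scripts to look and compute and a tool call to move; the robot and the scene stay as the last step left them, time stands still between calls to the robot, and variables do not carry over. Pictures are saved under pics/ and viewed, about 8 in all and at most 12, crops included, and the job is handed in when it is done.

Besides the shell and the picture viewer there is one more tool, called after ">>>" by a JSON object that holds its "fn" and its "kwargs". carry_out: Moves the arm, as the interface text tells. Its arguments: {"type":"object","properties":{"increments":{"type":"array"}},"required":["increments"]}

```bash
mkdir -p pics; ls; cat > h.py <<'E'
import numpy as np, cv2
from plant import ctrl
from scipy.spatial.transform import Rotation as R
def save(p,n): cv2.imwrite('pics/'+n,p["pixels"])
def o():
    s=ctrl.get_obs(); print({k:np.round(s[k],4).tolist() for k in('clock','joint_pos','tool_pos','orientation','force','moment','opening')}); return s
E
python3 - <<'E'
from h import *
o()
ims=[]
for n in("scene","top"):
    p=ctrl.snapshot(n); ims.append(p["pixels"]); save(p,n+'.png')
    print(n,p["shot"],p["tvec"],cv2.Rodrigues(np.array(p["rvec"]))[0].round(3).tolist())
    for l in("cover","cover_grip","control_box","hook_a","box_top","pin","spanner","oil_can","bearing"):
        try: print(l,[(np.round(d["centre"],3).tolist(),round(d["confidence"],2)) for d in ctrl.search_frame(p,l)])
        except Exception as e: print(l,e)
cv2.imwrite('pics/both.png',cv2.resize(np.vstack(ims),(450,600)) if 0 else np.vstack(ims)[:, :])
E
```

```text
pics
{'clock': 0.0, 'joint_pos': [93.1125, 20.5891, 0.634, -0.0212, -70.1376, -16.5063], 'tool_pos': [0.1563, 0.6561, 0.2256], 'orientation': [-179.9927, -0.0946, -103.4011], 'force': [-0.096, -0.5986, 1.2637], 'moment': [-0.0011, 0.0546, -0.0369], 'opening': 0.0877}
scene 1 [ 0.34442351 -0.30429669  1.58857289] [[-0.611, 0.791, -0.001], [0.639, 0.493, -0.591], [-0.467, -0.362, -0.807]]
cover [([0.532, 0.142, 0.02], 0.77)]
cover_grip [([0.532, 0.141, 0.018], 0.9)]
control_box [([0.333, -0.163, 0.072], 0.93), ([0.594, -0.174, 0.052], 0.83), ([0.807, -0.13, 0.041], 0.58)]
hook_a []
box_top [([0.596, -0.176, 0.052], 0.94), ([0.334, -0.162, 0.064], 0.79), ([0.807, -0.133, 0.044], 0.64)]
pin []
spanner [([0.775, 0.002, 0.008], 0.75)]
oil_can [([0.544, 0.435, 0.108], 0.78)]
bearing [([0.594, -0.435, 0.022], 0.48)]
top 2 [-0.01138862  0.55737809  0.94164532] [[0.01, -1.0, -0.004], [-0.995, -0.01, -0.101], [0.101, 0.005, -0.995]]
cover []
cover_grip [([0.528, 0.132, 0.018], 0.61)]
control_box [([0.312, -0.178, 0.074], 0.79), ([0.59, -0.44, 0.02], 0.67), ([0.571, -0.182, 0.052], 0.66), ([0.79, -0.139, 0.038], 0.65)]
hook_a [([0.349, -0.223, 0.115], 0.49), ([0.269, -0.148, 0.113], 0.38)]
box_top [([0.574, -0.186, 0.049], 0.95), ([0.786, -0.137, 0.036], 0.75), ([0.31, -0.177, 0.075], 0.57)]
pin []
spanner [([0.768, -0.0, 0.01], 0.92)]
oil_can [([0.52, 0.414, 0.124], 0.81)]
bearing [([0.588, -0.44, 0.018], 0.73)]
```

View pics/scene.png

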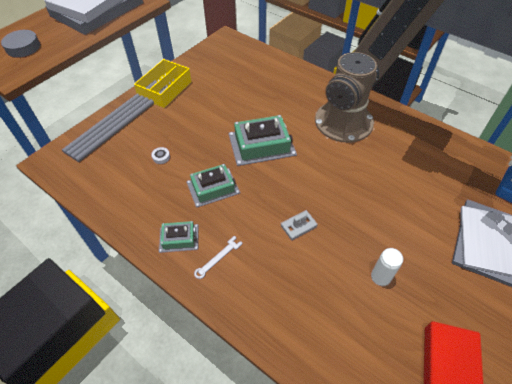

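View pics/top.png

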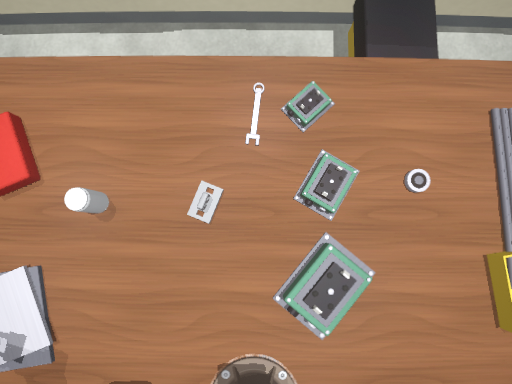

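Three look-alike green boxes: small at scene (178,235), medium (212,183) / top (328,184), large (262,138). The medium one fits. The cover is at top (205,202). Next: the hand-eye transform, then outlines to get the yaws.

```bash
cat >> h.py <<'E'
def cam(p,s=None):
    """returns Rcw (cam->world), cam centre"""
    if "rvec" in p:
        Rm=cv2.Rodrigues(np.array(p["rvec"],float))[0].T; return Rm,-Rm@np.array(p["tvec"]).ravel()
    H=np.array(p["hand_eye"]); Rt=R.from_euler('xyz',s["orientation"],degrees=True).as_matrix()
    return Rt@H[:3,:3], Rt@H[:3,3]+np.array(s["tool_pos"])
def toplane(p,px,z,s=None):
    px=np.array(px,float).reshape(-1,1,2)
    u=cv2.undistortPoints(px,np.array(p["intrinsics"]),np.array(p["dist"])).reshape(-1,2)
    Rm,c=cam(p,s); d=np.c_[u,np.ones(len(u))]@Rm.T
    return (c+d*((z-c[2])/d[:,2])[:,None])[:,:2]
def rect(p,mask,z,s=None):
    c=max(cv2.findContours(mask.astype(np.uint8),0,2)[0],key=cv2.contourArea).reshape(-1,2)
    w=toplane(p,c,z,s); (cx,cy),(a,b),t=cv2.minAreaRect((w*1000).astype(np.float32))
    if b>a: a,b,t=b,a,t+90
    return dict(c=(round(cx,1),round(cy,1)),size=(round(a,1),round(b,1)),yaw=round((t+90)%180-90,1))
E
python3 - <<'E'
from h import *
for n in("scene","top"):
    p=ctrl.snapshot(n)
    for l,z in(("cover",.018),("cover_grip",.018),("control_box",.05)):
        for d in ctrl.outline_of(p,l): print(n,l,round(d["confidence"],2),rect(p,d["pixels"],z),np.argwhere(d["pixels"]).mean(0).round())
s=o();p=ctrl.snapshot("wrist"); print(np.round(p["hand_eye"],4).tolist(),np.round(p["intrinsics"],1).tolist(),p["dist"])
E
```

```text
scene cover 0.72 {'c': (529.2, 141.4), 'size': (108.7, 72.1), 'yaw': -19.9} [225. 299.]
scene cover_grip 0.82 {'c': (528.0, 140.5), 'size': (106.1, 69.5), 'yaw': -20.0} [224. 299.]
scene control_box 0.72 {'c': (809.0, -122.8), 'size': (115.6, 103.8), 'yaw': -47.1} [236. 178.]
scene control_box 0.66 {'c': (321.9, -172.7), 'size': (231.0, 214.4), 'yaw': -38.8} [140. 261.]
scene control_box 0.61 {'c': (591.2, -175.2), 'size': (159.1, 152.0), 'yaw': -32.0} [185. 212.]
top cover 0.89 {'c': (527.1, 135.5), 'size': (98.6, 66.3), 'yaw': -21.2} [201. 205.]
top cover_grip 0.68 {'c': (526.0, 135.5), 'size': (101.6, 68.4), 'yaw': -20.7} [202. 205.]
top control_box 0.97 {'c': (312.5, -179.8), 'size': (219.0, 171.4), 'yaw': -39.5} [286. 324.]
top control_box 0.8 {'c': (573.6, -185.7), 'size': (152.2, 113.8), 'yaw': -29.5} [184. 326.]
top control_box 0.69 {'c': (785.8, -136.8), 'size': (122.4, 90.6), 'yaw': -46.6} [106. 307.]
{'clock': 1.4, 'joint_pos': [93.1114, 20.5457, 0.6815, 0.0003, -70.1362, -16.5062], 'tool_pos': [0.1564, 0.6566, 0.2266], 'orientation': [-179.9996, -0.0003, -103.3947], 'force': [0.5011, -1.2733, 0.7319], 'moment': [-0.0024, 0.0031, -0.0169], 'opening': 0.0878}
[[1.0, -0.0007, 0.0004, 0.0011], [0.0005, 0.9656, 0.2599, -0.0698], [-0.0006, -0.2599, 0.9656, -0.1585], [0.0, 0.0, 0.0, 1.0]] [[294.7, 0.0, 252.0], [0.0, 294.7, 193.5], [0.0, 0.0, 1.0]] [-0.06223483  0.          0.          0.          0.        ]
```

>>> {"fn": "carry_out", "kwargs": {"increments": [[0,0,-7,371,-520,25,0],[0,0,-7,371,-520,25,0],[0,0,-7,371,-520,25,0],[0,0,-7,371,-520,25,0],[0,0,-7,371,-520,25,0],[0,0,-7,371,-520,25,0],[0,0,-7,371,-520,25,0],[0,0,-7,371,-520,25,0],[0,0,-7,371,-520,25,0],[0,0,-7,371,-520,25,0],[0,0,-7,371,-520,25,0],[0,0,-7,371,-520,25,0],[0,0,-7,371,-520,25,0],[0,0,-7,371,-520,25,0]]}}

```text
clock: 3.2
tool_pos: [0.5269, 0.1377, 0.2517]
orientation: [-180.0, 0.0, -110.3]
force: [-0.5, 0.7, 0.4]
opening: 0.0876
```

```bash
cat >> h.py <<'E'
def look(name,labels):
    s=o();p=ctrl.snapshot("wrist");save(p,name)
    for l,z in labels:
        for d in ctrl.search_frame(p,l): print(l,'centre',np.round(d["centre"],4).tolist(),round(d["confidence"],2))
        for d in ctrl.outline_of(p,l): print(l,round(d["confidence"],2),rect(p,d["pixels"],z,s),np.argwhere(d["pixels"]).mean(0).round())
    return s,p
E
python3 - <<'E'
from h import *
look('w1.png',[("cover",.018),("cover_grip",.018)])
E
```

```text
{'clock': 3.2, 'joint_pos': [35.2668, 7.3203, -13.63, -0.0059, -69.0355, 34.4464], 'tool_pos': [0.5269, 0.1377, 0.2517], 'orientation': [-179.9965, 0.0148, -110.2889], 'force': [-0.4579, 0.6912, 0.4113], 'moment': [0.0376, 0.0559, 0.053], 'opening': 0.0876}
cover centre [0.5234, 0.1395, 0.02] 0.79
cover 0.86 {'c': (525.1, 136.1), 'size': (101.3, 63.9), 'yaw': -21.5} [168. 253.]
cover_grip centre [0.696, 0.0212, 0.0079] 0.75
cover_grip centre [0.5246, 0.1359, 0.0187] 0.59
cover_grip 0.9 {'c': (524.5, 135.7), 'size': (102.6, 65.0), 'yaw': -21.5} [168. 253.]
```

>>> {"fn": "carry_out", "kwargs": {"increments": [[0,0,-9,48,-320,10,0],[0,0,-9,48,-320,10,0],[0,0,-9,48,-320,10,0],[0,0,-9,48,-320,10,0],[0,0,-9,48,-320,10,0],[0,0,-9,48,-320,10,0],[0,0,-9,48,-320,10,0],[0,0,-9,48,-320,10,0],[0,0,-9,48,-320,10,0]]}}

```text
clock: 4.58
tool_pos: [0.5755, -0.182, 0.2618]
orientation: [-180.0, 0.0, -119.3]
force: [-0.0, 1.0, 0.7]
opening: 0.0877
```

```bash
python3 - <<'E'
from h import *
s,p=look('w2.png',[("control_box",.05),("hook_a",.1),("pin",.08),("box_top",.05)])
im=p["pixels"][60:320,110:400]; cv2.imwrite('pics/w2c.png',cv2.resize(im,None,fx=2.3,fy=2.3,interpolation=cv2.INTER_CUBIC))
E
```

```text
{'clock': 4.575, 'joint_pos': [0.9731, 12.6823, -5.6501, -0.0052, -71.6418, 59.742], 'tool_pos': [0.5755, -0.182, 0.2618], 'orientation': [-179.9802, 0.0172, -119.2865], 'force': [-0.0044, 0.9598, 0.6925], 'moment': [0.0095, 0.0345, -0.0352], 'opening': 0.0877}
control_box centre [0.78, -0.144, 0.0388] 0.76
control_box centre [0.5886, -0.1982, 0.0528] 0.74
control_box centre [0.3867, -0.1853, 0.0713] 0.6
control_box 0.95 {'c': (381.3, -180.9), 'size': (95.4, 41.4), 'yaw': 60.1} [290. 320.]
control_box 0.75 {'c': (781.0, -147.7), 'size': (104.0, 92.4), 'yaw': -46.9} [ 39. 141.]
control_box 0.56 {'c': (580.0, -196.1), 'size': (151.2, 108.4), 'yaw': -29.6} [158. 259.]
hook_a centre [0.5439, -0.1763, 0.0819] 0.67
hook_a centre [0.7743, -0.1215, 0.0617] 0.64
hook_a centre [0.6135, -0.2114, 0.0882] 0.63
hook_a 0.41 {'c': (611.4, -214.6), 'size': (10.8, 7.4), 'yaw': 60.7} [137. 261.]
pin 0.64 {'c': (577.3, -194.4), 'size': (10.7, 8.2), 'yaw': -29.1} [169. 260.]
pin 0.51 {'c': (785.5, -150.9), 'size': (8.7, 8.0), 'yaw': 56.6} [ 22. 129.]
box_top centre [0.7849, -0.1452, 0.0358] 0.8
box_top centre [0.3911, -0.1828, 0.0754] 0.76
box_top 0.74 {'c': (381.3, -182.5), 'size': (98.6, 43.1), 'yaw': 60.0} [292. 320.]
box_top 0.72 {'c': (579.8, -195.8), 'size': (148.1, 105.8), 'yaw': -30.1} [158. 259.]
box_top 0.68 {'c': (780.8, -147.2), 'size': (104.3, 93.7), 'yaw': -46.4} [ 39. 141.]
```

View pics/w2c.png

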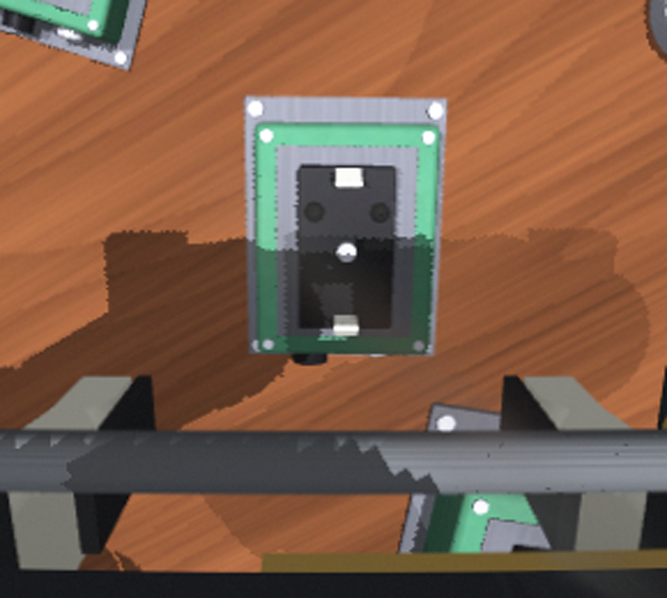

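The crop shows the medium box: green top with corners about (255,122), (439,122), (259,352), (435,350), hooks at (348,178) and (345,325), and pin at (347,252). The small box is at upper left and the large one at lower right. Next, a careful fit from the green-face outline and the white blobs.

```bash
cat >> h.py <<'E'
from scipy.optimize import least_squares
def proj(p,s,P):
    Rm,c=cam(p,s); q=(np.atleast_2d(P)-c)@Rm
    return cv2.projectPoints(q,np.zeros(3),np.zeros(3),np.array(p["intrinsics"]),np.array(p["dist"]))[0].reshape(-1,2)
def boxfeat(p,s,guess):
    im=p["pixels"]; hsv=cv2.cvtColor(im,cv2.COLOR_BGR2HSV); c,sn=np.cos(np.radians(guess[2])),np.sin(np.radians(guess[2]))
    M=lambda x,y,z:(guess[0]+c*x-sn*y,guess[1]+sn*x+c*y,z)
    roi=np.zeros(im.shape[:2],np.uint8); cv2.fillPoly(roi,[proj(p,s,[M(a*.09,b*.075,.03) for a,b in((1,1),(1,-1),(-1,-1),(-1,1))]).astype(np.int32)],1)
    g=((hsv[...,0]>62)&(hsv[...,0]<95)&(hsv[...,1]>90)&(roi>0)).astype(np.uint8)
    cs=max(cv2.findContours(g,0,2)[0],key=cv2.contourArea)
    hull=cv2.convexHull(cs)
    gray=im.min(2); w=((gray>115)&(roi>0)).astype(np.uint8)
    n,_,st,ce=cv2.connectedComponentsWithStats(w)
    return hull,[(ce[i].round(1).tolist(),st[i].tolist()) for i in range(1,n) if st[i,4]>6]
E
python3 - <<'E'
from h import *
s=ctrl.get_obs();p=ctrl.snapshot("wrist")
np.save('p2.npy',dict(p=p,s=s),allow_pickle=True)
hull,b=boxfeat(p,s,(.579,-.194,-29.5))
w=toplane(p,hull,.05,s)*1000; print(cv2.minAreaRect(w.astype(np.float32)))
for x in b: print(x)
im=cv2.resize(p["pixels"][90:235,200:315],None,fx=4,fy=4,interpolation=cv2.INTER_CUBIC)
cv2.polylines(im,[((hull.reshape(-1,2)-[200,90]+.5)*4).astype(np.int32)],True,(0,0,255),1)
cv2.imwrite('pics/w2d.png',im)
E
```

```text
((576.6851196289062, -195.35504150390625), (97.7828369140625, 127.51777648925781), 60.001861572265625)
([258.5, 119.7], [215, 102, 89, 113, 1473])
([257.5, 135.5], [221, 116, 78, 54, 2157])
([260.2, 137.2], [254, 133, 13, 9, 106])
([259.3, 169.3], [255, 166, 9, 8, 50])
([258.2, 202.0], [250, 197, 15, 10, 100])
([219.7, 210.0], [219, 208, 3, 5, 10])
([225.4, 209.6], [224, 208, 4, 4, 15])
([290.9, 210.3], [290, 209, 3, 4, 9])
```

View pics/w2d.png

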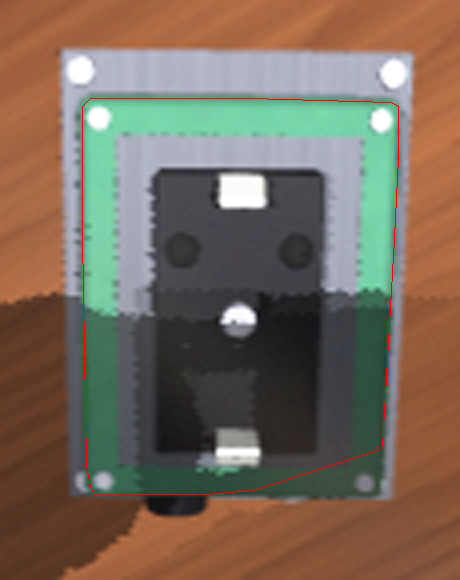

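```bash
python3 - <<'E'
from h import *
d=np.load('p2.npy',allow_pickle=True).item();p,s=d['p'],d['s']
a=np.radians(-30);ex=np.array([np.cos(a),np.sin(a)]);ey=np.array([-ex[1],ex[0]]);B=np.array([576.7,-195.4])
for z in(.064,.074,.084,.094,.104,.110):
    w=toplane(p,[[260.2,137.2],[258.6,201],[259.3,169.]],z,s)*1000-B
    print(z,np.round(np.c_[w@ex,w@ey],1).tolist())
E
```

```text
0.064 [[36.8, -0.7], [-42.6, -0.1], [-1.7, -0.3]]
0.074 [[37.5, -0.4], [-39.6, 0.2], [0.1, -0.0]]
0.084 [[38.2, -0.2], [-36.7, 0.5], [1.9, 0.3]]
0.094 [[39.0, 0.1], [-33.7, 0.7], [3.7, 0.5]]
0.104 [[39.7, 0.4], [-30.7, 1.0], [5.5, 0.8]]
0.11 [[40.1, 0.6], [-29.0, 1.2], [6.6, 1.0]]
```

>>> {"fn": "carry_out", "kwargs": {"increments": [[0,0,7.8,-50.5,318,-100,0],[0,0,7.8,-50.5,318,-100,0],[0,0,7.8,-50.5,318,-100,0],[0,0,7.8,-50.5,318,-100,0],[0,0,7.8,-50.5,318,-100,0],[0,0,7.8,-50.5,318,-100,0],[0,0,7.8,-50.5,318,-100,0],[0,0,7.8,-50.5,318,-100,0],[0,0,7.8,-50.5,318,-100,0]]}}

```text
clock: 6.2
tool_pos: [0.5252, 0.1338, 0.1619]
orientation: [-180.0, 0.0, -111.7]
force: [1.2, -0.7, -0.7]
opening: 0.0875
```

```bash
python3 - <<'E'
from h import *
s,p=look('w3.png',[("cover",.018),("cover_grip",.018)])
d=cv2.resize(p["pixels"],None,fx=1.5,fy=1.5); cv2.imwrite('pics/w3c.png',d)
E
```

```text
{'clock': 6.2, 'joint_pos': [35.0158, 11.0942, -21.4209, 0.0056, -57.4517, 33.3115], 'tool_pos': [0.5252, 0.1338, 0.1619], 'orientation': [-179.9778, 0.0252, -111.6696], 'force': [1.2274, -0.7241, -0.7334], 'moment': [-0.0292, 0.0187, -0.0099], 'opening': 0.0875}
cover centre [0.527, 0.1371, 0.0221] 0.64
cover 0.92 {'c': (525.7, 134.6), 'size': (101.6, 65.6), 'yaw': -21.8} [182. 249.]
cover_grip centre [0.5262, 0.1372, 0.0141] 0.58
cover_grip 0.65 {'c': (525.8, 135.4), 'size': (101.7, 63.9), 'yaw': -22.4} [182. 249.]
```

View pics/w3c.png

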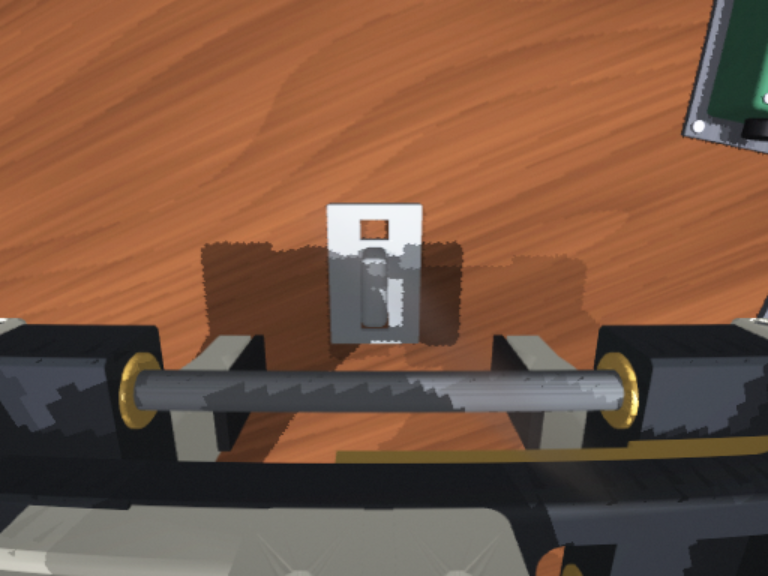

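The cover lies at (375,273) between the open fingers and aligned with them. Descend, close and lift a little.

>>> {"fn": "carry_out", "kwargs": {"increments": [[0,0,-0.3,0.5,1.2,-50,0],[0,0,-0.3,0.5,1.2,-100,0],[0,0,-0.3,0.5,1.2,-125,0],[0,0,-0.3,0.5,1.2,-138.5,0],[0,0,-0.3,0.5,1.2,-138.5,0],[0,0,-0.3,0.5,1.2,-138.5,1],[0,0,-0.3,0.5,1.2,-138.5,1],[0,0,-0.3,0.5,1.2,-138.5,1],[0,0,-0.3,0.5,1.2,-138.5,1],[0,0,-0.3,0.5,1.2,-138.5,1],[0,0,-0.3,0.5,1.2,-138.5,1],[0,0,-0.3,0.5,1.2,-138.5,1],[0,0,-0.3,0.5,1.2,-138.5,1]]}}

```text
clock: 8.07
tool_pos: [0.5254, 0.1358, 0.023]
orientation: [180.0, -0.0, -111.9]
force: [0.3, 0.7, -0.2]
opening: 0.0157
```

>>> {"fn": "carry_out", "kwargs": {"increments": [[0,0,0,0,0,40,1],[0,0,0,0,0,90,1],[0,0,0,0,0,140,1],[0,0,0,0,0,150,1],[0,0,0,0,0,150,1],[0,0,0,0,0,150,1]]}}

```text
clock: 8.82
tool_pos: [0.5245, 0.1353, 0.1714]
orientation: [179.9, -0.1, -111.9]
force: [0.1, -0.5, -1.0]
opening: 0.0156
```

```bash
python3 - <<'E'
from h import *
s,p=look('w4.png',[("cover",.163),("cover_grip",.163)])
print(np.array(s["tool_pos"]))
d=cv2.resize(p["pixels"][150:384,130:380],None,fx=2.5,fy=2.5); cv2.imwrite('pics/w4c.png',d)
E
```

```text
{'clock': 8.825, 'joint_pos': [35.1897, 10.6641, -20.5815, -0.0317, -58.9092, 32.9127], 'tool_pos': [0.5245, 0.1353, 0.1714], 'orientation': [179.8932, -0.1152, -111.9139], 'force': [0.1107, -0.5408, -1.0205], 'moment': [-0.0314, 0.0024, -0.0517], 'opening': 0.0156}
cover centre [0.5443, 0.1307, 0.1693] 0.89
cover 0.81 {'c': (543.6, 126.6), 'size': (65.3, 60.7), 'yaw': 67.4} [199. 252.]
cover_grip centre [0.5404, 0.1325, 0.1636] 0.96
cover_grip 0.85 {'c': (543.5, 126.6), 'size': (65.3, 60.4), 'yaw': 68.0} [199. 252.]
cover_grip 0.28 {'c': (575.0, -28.9), 'size': (51.7, 40.4), 'yaw': -29.9} [ 51. 485.]
[0.52445131 0.13534804 0.17140627]
```

View pics/w4c.png

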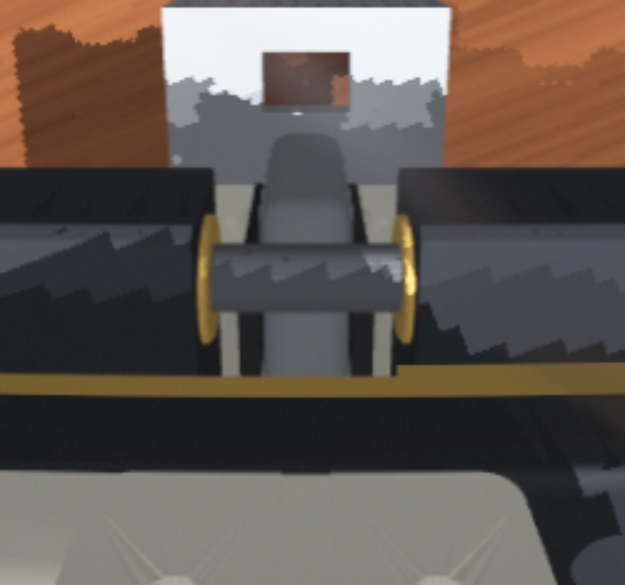

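```bash
python3 - <<'E'
from h import *
s=ctrl.get_obs();p=ctrl.snapshot("wrist")
c=lambda x,y:[130+x/2.5-.5,150+y/2.5-.5]
z=s["tool_pos"][2]-.005
w=toplane(p,[c(164,8),c(448,8),c(262,52),c(351,52),c(262,108),c(351,108)],z,s)-np.array(s["tool_pos"])[:2]
a=np.radians(-21.9);ex=np.array([np.cos(a),np.sin(a)]);ey=np.array([-ex[1],ex[0]])
print(np.round(np.c_[w@ex,w@ey]*1000,1).tolist())
E
```

```text
[[49.5, 30.5], [49.4, -32.7], [39.5, 8.8], [39.5, -11.2], [26.5, 9.0], [26.4, -11.4]]
```

>>> {"fn": "carry_out", "kwargs": {"increments": [[0,0,-8,53,-330,0,1],[0,0,-8,53,-330,0,1],[0,0,-8,53,-330,0,1],[0,0,-8,53,-330,0,1],[0,0,-8,53,-330,0,1],[0,0,-8,53,-330,0,1],[0,0,-8,53,-330,0,1],[0,0,-8,53,-330,-36,1],[0,0,-8,53,-330,-36,1],[0,0,-8,53,-330,-36,1],[0,0,-8,53,-330,-36,1]]}}

```text
clock: 10.5
tool_pos: [0.5793, -0.1937, 0.1385]
orientation: [-179.9, 0.0, -119.8]
force: [-0.1, -0.1, -0.1]
opening: 0.016
```

```bash
python3 - <<'E'
from h import *
s=o();p=ctrl.snapshot("wrist");np.save('p5.npy',dict(p=p,s=s),allow_pickle=True)
d=cv2.resize(p["pixels"][90:250,160:350],None,fx=3.5,fy=3.5,interpolation=cv2.INTER_CUBIC); cv2.imwrite('pics/w5c.png',d)
E
```

```text
{'clock': 10.5, 'joint_pos': [-0.1786, 18.4667, -14.5975, 0.0207, -56.8219, 60.3322], 'tool_pos': [0.5793, -0.1937, 0.1385], 'orientation': [-179.8924, 0.0413, -119.835], 'force': [-0.1438, -0.1303, -0.0609], 'moment': [0.0343, 0.0097, 0.0052], 'opening': 0.016}
```

View pics/w5c.png

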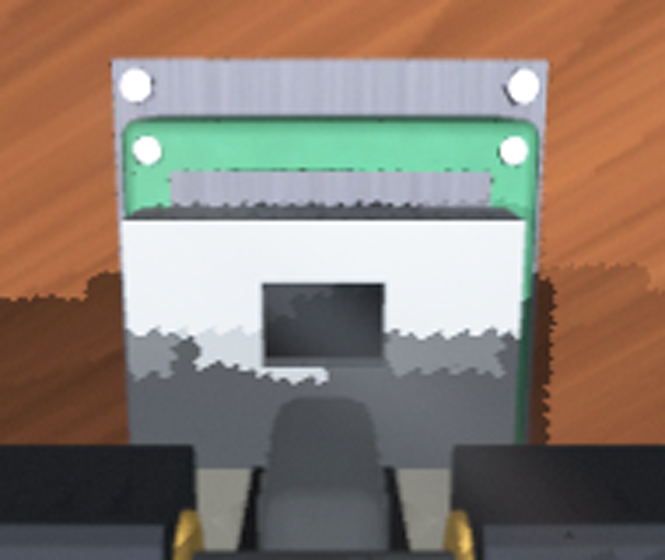

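```bash
python3 - <<'E'
from h import *
d=np.load('p5.npy',allow_pickle=True).item();p,s=d['p'],d['s']
c=lambda x,y:[160+x/3.5-.5+.14,90+y/3.5-.5+.14]
a=np.radians(s["orientation"][2]+90);ex=np.array([np.cos(a),np.sin(a)]);ey=np.array([-ex[1],ex[0]])
def f(P,z):
    w=toplane(p,P,z,s)-np.array(s["tool_pos"])[:2]; print(np.round(np.c_[w@ex,w@ey]*1000,1).tolist())
f([c(170,117),c(490,117),c(123,150),c(539,150),c(147,150),c(513,150)],.05)
f([c(113,60),c(547,60)],.0);f([c(113,60),c(547,60)],.008)
f([c(124,218),c(524,218),c(262,284),c(384,284)],s["tool_pos"][2]-.005)
E
```

```text
[[63.6, 34.8], [63.6, -40.2], [56.0, 46.2], [56.0, -52.1], [56.0, 40.5], [56.0, -45.9]]
[[78.0, 57.5], [78.0, -63.5]]
[[77.8, 55.9], [77.8, -61.8]]
[[50.0, 30.6], [50.0, -33.0], [39.4, 8.8], [39.4, -10.9]]
```

>>> {"fn": "carry_out", "kwargs": {"increments": [[0,0,0,-1.9,-0.9,-10,1],[0,0,0,-1.9,-0.9,-22,1],[0,0,0,-1.9,-0.9,-22,1],[0,0,0,-1.9,-0.9,-22,1],[0,0,0,-1.9,-0.9,-22,1]]}}

```text
clock: 11.18
tool_pos: [0.5767, -0.1951, 0.1153]
orientation: [-180.0, 0.0, -119.9]
force: [-0.4, -0.7, -0.3]
opening: 0.016
```

```bash
python3 - <<'E'
from h import *
o()
for i in range(3):
    p=ctrl.snapshot("top"); s=ctrl.get_obs(); print(np.round(s["tool_pos"],4),np.round(s["orientation"],2),np.round(s["force"],2))
E
```

```text
{'clock': 11.175, 'joint_pos': [-0.3289, 19.6504, -16.2823, 0.0064, -54.0472, 60.4318], 'tool_pos': [0.5767, -0.1951, 0.1153], 'orientation': [-179.98, 0.0054, -119.8933], 'force': [-0.4168, -0.6705, -0.2521], 'moment': [-0.0123, 0.0037, -0.0007], 'opening': 0.016}
[ 0.5767 -0.1952  0.1153] [-1.7998e+02  1.0000e-02 -1.1989e+02] [-0.59  0.05 -0.57]
[ 0.5767 -0.1951  0.1153] [-1.7997e+02  1.0000e-02 -1.1990e+02] [-0.65 -0.22 -1.6 ]
[ 0.5767 -0.1951  0.1153] [-1.7997e+02  1.0000e-02 -1.1990e+02] [-0.62  0.88 -0.57]
```

>>> {"fn": "carry_out", "kwargs": {"increments": [[0,0,0,0.6,0.5,-6,1],[0,0,0,0.6,0.5,-12,1],[0,0,0,0.6,0.5,-12,1],[0,0,0,0.6,0.5,-12,1]]}}

```text
clock: 11.82
tool_pos: [0.5771, -0.1946, 0.103]
orientation: [180.0, -0.0, -119.9]
force: [0.4, 0.0, -1.0]
opening: 0.016
```

>>> {"fn": "carry_out", "kwargs": {"increments": [[0,0,0,0,0,-2,1],[0,0,0,0,0,-4,1],[0,0,0,0,0,-4,1]]}}

```text
clock: 12.2
tool_pos: [0.577, -0.1946, 0.0989]
orientation: [180.0, -0.0, -119.9]
force: [-0.3, 0.1, -0.3]
opening: 0.0162
```

>>> {"fn": "carry_out", "kwargs": {"increments": [[0,0,0,0,0,-1,1],[0,0,0,0,0,-2,1],[0,0,0,0,0,-2,1]]}}

```text
clock: 12.58
tool_pos: [0.577, -0.1946, 0.097]
orientation: [180.0, -0.0, -119.9]
force: [0.9, 0.3, -0.1]
opening: 0.0156
```

>>> {"fn": "carry_out", "kwargs": {"increments": [[0,0,0,0,0,-1,1],[0,0,0,0,0,-2,1],[0,0,0,0,0,-2,1]]}}

```text
clock: 12.95
tool_pos: [0.5772, -0.1946, 0.0951]
orientation: [-180.0, 0.0, -119.9]
force: [-0.1, -0.4, 0.5]
opening: 0.0155
```

>>> {"fn": "carry_out", "kwargs": {"increments": [[0,0,0,0,0,-1,1],[0,0,0,0,0,-2,1],[0,0,0,0,0,-2,1]]}}

```text
clock: 13.32
tool_pos: [0.5774, -0.1946, 0.0934]
orientation: [-180.0, 0.0, -119.9]
force: [0.2, 0.0, 4.3]
opening: 0.0155
```

>>> {"fn": "carry_out", "kwargs": {"increments": [[0,0,0,0,0,-1,1],[0,0,0,0,0,-2,1],[0,0,0,0,0,-2,1]]}}

```text
clock: 13.7
tool_pos: [0.5776, -0.1947, 0.0917]
orientation: [-179.9, 0.0, -119.9]
force: [-0.2, -0.6, 7.3]
opening: 0.0158
```

>>> {"fn": "carry_out", "kwargs": {"increments": [[0,0,0,0,0,-1,1],[0,0,0,0,0,-2,1],[0,0,0,0,0,-2,1]]}}

```text
clock: 14.08
tool_pos: [0.577, -0.1946, 0.0887]
orientation: [180.0, -0.0, -119.9]
force: [-0.1, -0.2, 0.7]
opening: 0.0158
```

>>> {"fn": "carry_out", "kwargs": {"increments": [[0,0,0,0,0,-0.8,1],[0,0,0,0,0,-1.5,1],[0,0,0,0,0,-1.5,1]]}}

```text
clock: 14.45
tool_pos: [0.5771, -0.1946, 0.0876]
orientation: [-180.0, -0.0, -119.9]
force: [-0.2, 0.5, 3.6]
opening: 0.0158
```

>>> {"fn": "carry_out", "kwargs": {"increments": [[0,0,0,0,0,-1,1],[0,0,0,0,0,-2,1],[0,0,0,0,0,-2,1]]}}

```text
clock: 14.82
tool_pos: [0.5771, -0.1946, 0.0855]
orientation: [-180.0, -0.0, -119.9]
force: [-0.9, -0.5, 4.6]
opening: 0.0158
```

>>> {"fn": "carry_out", "kwargs": {"increments": [[0,0,0,0,0,-0.8,1],[0,0,0,0,0,-1.5,1],[0,0,0,0,0,-1.5,1]]}}

```text
clock: 15.2
tool_pos: [0.5772, -0.1946, 0.0839]
orientation: [-180.0, 0.0, -119.9]
force: [0.8, 0.2, 2.2]
opening: 0.0161
```

>>> {"fn": "carry_out", "kwargs": {"increments": [[0,0,0,0,0,-0.8,1],[0,0,0,0,0,-1.5,1],[0,0,0,0,0,-1.5,1]]}}

```text
clock: 15.58
tool_pos: [0.5772, -0.1946, 0.0829]
orientation: [-180.0, 0.0, -119.9]
force: [-0.4, 0.7, 5.3]
opening: 0.0158
```

>>> {"fn": "carry_out", "kwargs": {"increments": [[0,0,0,0,0,-0.5,1],[0,0,0,0,0,-1,1],[0,0,0,0,0,-1,1]]}}

```text
clock: 15.95
tool_pos: [0.5773, -0.1946, 0.0828]
orientation: [-180.0, 0.0, -119.9]
force: [-2.3, 1.0, 12.0]
opening: 0.0156
```

>>> {"fn": "carry_out", "kwargs": {"increments": [[0,0,0,0,0,-0.5,1],[0,0,0,0,0,-1,1],[0,0,0,0,0,-1,1]]}}

```text
clock: 16.32
tool_pos: [0.5773, -0.1947, 0.0826]
orientation: [-179.9, 0.0, -119.9]
force: [-5.2, 2.3, 18.5]
opening: 0.0155
```

```bash
python3 - <<'E'
from h import *
o();p=ctrl.snapshot("wrist")
d=cv2.resize(p["pixels"][110:260,170:340],None,fx=3.5,fy=3.5,interpolation=cv2.INTER_CUBIC); cv2.imwrite('pics/w6c.png',d)
o()
E
```

```text
{'clock': 16.325, 'joint_pos': [-0.264, 21.6565, -18.2404, 0.043, -50.036, 60.38], 'tool_pos': [0.5773, -0.1947, 0.0826], 'orientation': [-179.9253, 0.0045, -119.8563], 'force': [-5.1645, 2.2727, 18.4674], 'moment': [1.2429, 2.095, -0.046], 'opening': 0.0155}
{'clock': 16.375, 'joint_pos': [-0.2632, 21.6552, -18.243, 0.0416, -50.0368, 60.3798], 'tool_pos': [0.5773, -0.1947, 0.0826], 'orientation': [-179.9277, 0.0043, -119.8567], 'force': [-4.6314, 1.7402, 18.5263], 'moment': [1.1486, 2.0296, -0.0758], 'opening': 0.0159}
```

View pics/w6c.png

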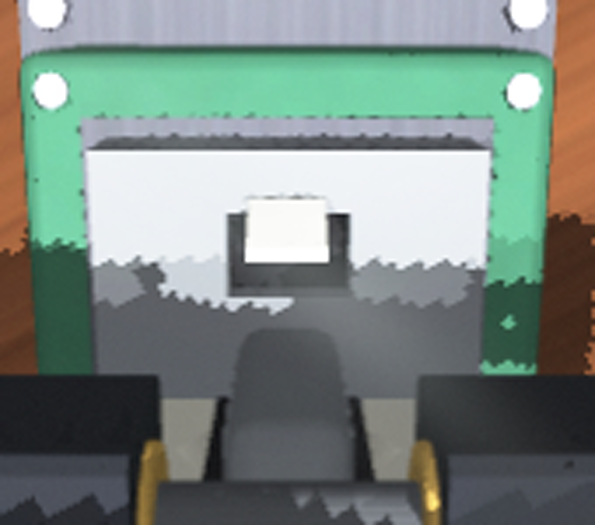

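The picture shows hook_a's white barb at (287,230) standing outward over the window's outer edge (rows 197 and 213), so it has clicked. Force rose 6.5 N over 0.2 mm, which is the stop. hook_b is hidden. Ease off and tug lightly upward to feel whether it is held.

>>> {"fn": "carry_out", "kwargs": {"increments": [[0,0,0,0,0,1.5,1],[0,0,0,0,0,3,1],[0,0,0,0,0,3,1],[0,0,0,0,0,3,1]]}}

```text
clock: 16.88
tool_pos: [0.5772, -0.1946, 0.0834]
orientation: [-180.0, -0.0, -119.9]
force: [-0.0, -0.5, 3.2]
opening: 0.0159
```

```bash
python3 - <<'E'
from h import *
o()
E
```

```text
{'clock': 16.875, 'joint_pos': [-0.2784, 21.6354, -18.1378, 0.0025, -50.2254, 60.3814], 'tool_pos': [0.5772, -0.1946, 0.0834], 'orientation': [-179.9978, -0.001, -119.8954], 'force': [-0.0089, -0.4798, 3.1944], 'moment': [-0.1288, -0.2266, 0.0235], 'opening': 0.0159}
```

>>> {"fn": "carry_out", "kwargs": {"increments": [[0,0,0,0,0,0.8,1],[0,0,0,0,0,1.6,1],[0,0,0,0,0,1.6,1],[0,0,0,0,0,1.6,1]]}}

```text
clock: 17.38
tool_pos: [0.5768, -0.1944, 0.0843]
orientation: [179.9, -0.0, -119.9]
force: [4.6, -1.0, -10.2]
opening: 0.0159
```

```bash
python3 - <<'E'
from h import *
o()
E
```

```text
{'clock': 17.375, 'joint_pos': [-0.2724, 21.5759, -18.0826, -0.03, -50.3974, 60.3797], 'tool_pos': [0.5768, -0.1944, 0.0843], 'orientation': [179.94, -0.0075, -119.9118], 'force': [4.5678, -0.9768, -10.2037], 'moment': [-0.5062, -1.5738, -0.0476], 'opening': 0.0159}
```

The tug met −10 N within about 1.2 mm of play, so it is held. Relax, release and retreat, then inspect hook_b.

>>> {"fn": "carry_out", "kwargs": {"increments": [[0,0,0,0,0,-1.2,1],[0,0,0,0,0,-1.2,1],[0,0,0,0,0,-1.2,0],[0,0,0,0,0,-1.2,0],[0,0,0,0,0,-1.2,0],[0,0,0,0,0,-1.2,0],[0,0,0,0,0,-1.2,0],[0,0,0,0,0,-1.2,0],[0,0,0,0,0,30,0],[0,0,0,0,0,90,0],[0,0,0,0,0,130,0],[0,0,0,0,0,150,0],[0,0,0,0,0,150,0]]}}

```text
clock: 19.0
tool_pos: [0.578, -0.1947, 0.2371]
orientation: [-179.8, 0.1, -119.9]
force: [0.2, 0.0, -0.7]
opening: 0.0875
```

>>> {"fn": "carry_out", "kwargs": {"increments": [[0,0,0,-60,35,20,0],[0,0,0,-60,35,20,0],[0,0,0,-60,35,20,0],[0,0,0,-60,35,20,0]]}}

```text
clock: 19.5
tool_pos: [0.5175, -0.1598, 0.2544]
orientation: [180.0, -0.0, -119.9]
force: [0.3, -0.8, 0.5]
opening: 0.0879
```

```bash
python3 - <<'E'
from h import *
s,p=look('w7.png',[("hook_a",.085),("cover",.073),("control_box",.05)])
d=cv2.resize(p["pixels"][30:190,160:350],None,fx=4,fy=3.75,interpolation=cv2.INTER_CUBIC); cv2.imwrite('pics/w7c.png',d)
E
```

```text
{'clock': 19.5, 'joint_pos': [3.5825, 6.9704, -13.6824, -0.002, -69.3969, 56.52], 'tool_pos': [0.5175, -0.1598, 0.2544], 'orientation': [179.9575, -0.0259, -119.8983], 'force': [0.3327, -0.8423, 0.5454], 'moment': [-0.0475, -0.0819, -0.0012], 'opening': 0.0879}
hook_a 0.44 {'c': (543.4, -176.1), 'size': (11.1, 8.9), 'yaw': 60.1} [151. 252.]
cover centre [0.5725, -0.1925, 0.0812] 0.62
cover 0.81 {'c': (575.9, -195.5), 'size': (101.7, 64.3), 'yaw': -29.9} [114. 253.]
control_box centre [0.755, -0.123, 0.0254] 0.86
control_box centre [0.3686, -0.1898, 0.0185] 0.77
control_box centre [0.5842, -0.4324, 0.0197] 0.19
control_box centre [0.7742, -0.0005, 0.0045] 0.18
control_box 0.97 {'c': (575.4, -194.9), 'size': (142.8, 108.2), 'yaw': -29.9} [111. 252.]
control_box 0.93 {'c': (387.8, -228.1), 'size': (153.1, 71.0), 'yaw': 51.4} [243. 328.]
control_box 0.83 {'c': (744.1, -120.1), 'size': (97.2, 42.6), 'yaw': 57.9} [ 16. 125.]
```

View pics/w7c.png

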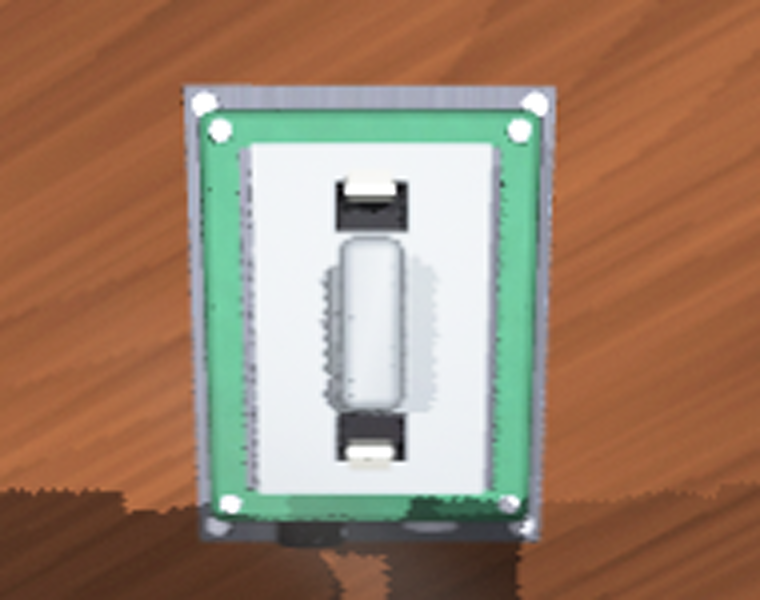

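Both barbs lie symmetrically over the plate beyond the windows' outer edges, at (371,185) and (370,455). The cover is centred and square on the medium box. Hand in.

```bash
python3 - <<'E'
from h import *
print(ctrl.close_job())
E
```

```text
the job is handed in; nothing more can be done
None
```

The cover is on the middle-sized control box with both hooks clicked, and I handed the job in at about 19.5 s of the 61 s limit; the hand-in gives no verdict. I took the cover by its grip, levelled it over the hooks and pushed straight down in steps of 1 to 2 mm.

**Feel on the way down:**
- Force rose to about 7 N on the slopes, then fell to between 1 and 5 N while the tips slid through.
- It then rose steeply to 18.5 N at the stop, the highest reading. I read the force only at the end of each step, so I did not see the click dip itself.

**Checks afterwards:**
- **Tug:** a light upward pull met 10 N after about 1 mm of play, so the cover is held.
- **Last picture:** both barbs lie over the plate beyond their windows. The cover measures about 1 mm from the box's measured middle, with its direction matching to about 0.1°.

**Not settled:**
- At the stop I felt about 5 N sideways and a moment that could have meant the hidden hook (hook_b) had not clicked. Both disappeared on easing off, and the last picture shows that hook out over the plate.
- The pin and hook joint values cannot be read, so those are inferred from the tug and the picture.
- I did not look at the spanner, oil can or bearing again at the end; the arm's path stayed well clear of them.

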